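Shut the propagator for the night

ROBOT

A 6-joint arm with a two-finger parallel gripper is mounted at the origin on the work surface. World frame = base frame: x ahead of the robot, y to its left, z up, the work surface at z = 0. Lengths are in m, angles in rad, forces in N, time in s.
With the tool pointing down it reaches from about 0.225 to 0.875 m from the base axis. Payload 3.4 kg.
Tool frame: the origin (TCP) lies where the fingers leave the gripper's body, on its centre line; the fingertips stand 73 mm ahead of it and the grasp point (between the pads) lies 54 mm ahead of it (manip.pinch_z is the distance from the TCP to the grasp point, in m); z points along the fingers, y is the line along which they close (so a half turn about z gives the same grasp; the last joint's range is limited). The gripper opens to 85 mm and grips with 20 to 120 N. Pads are 22 mm wide; open, the fingers measure 114 mm over their backs; the gripper's body (76 mm by 85 mm) begins 54 mm behind the grasp point. The pads swing forward as they close: fully open they stand 13 mm farther back than shut.
Start: joints at [1.166, 0.276, 1.505, -0, 1.361, -0.121], TCP at [0.161, 0.552, 0.304] pointing down, gripper open.
Joint ranges: [-2.89, 2.89], [-0.75, 2.08], [0.22, 2.7], [-1.18, 4.32], [0.11, 2.71], [-2.7, 2.7]. Speed limits (rad/s): [2.57, 2.57, 3.14, 3.14, 3.14, 3.14].

INTERFACE

Orientations are given as a unit quaternion [w, x, y, z].
In Python, from rig import readout, imaging, manip gives the robot as it stands. The module is installed in compiled form; this text tells all that it offers.
- The arm moves only by the tool servo_tool, never from a script. Its argument "moves" is a list of rows, each an object with "dp": the shift along the tool's x, y, z in units of 0.2 m (1.0 is 0.2 m), a list of three; "delta_rot": the turn, a rotation vector about the tool's x, y, z in units of 0.1 rad (1.0 is 0.1 rad), a list of three; "fingers": the opening, from 0 (shut) to 1 (fully open). In form: [{"dp": [dx, dy, dz], "delta_rot": [wx, wy, wz], "fingers": fingers}, ...]. A call has 1 to 5 rows; each row shifts and turns the commanded pose from where the row before left it, along the tool's axes as they then stand; what a row does not reach is not made up. A row lasts 1/10 s, in which the tool goes at most 50 mm and 8.59 degrees, less where a joint would pass 70% of its speed; a pose out of reach is approached as far as the arm can. A call with a number of a shift or a turn outside -1 to 1 is refused whole. A call with a gripper value outside its range is refused whole. The fingers move at their own pace and stop on an object; "force" is the grip in N (left out, the last holds). Time passes only in rows, so rows that do not move let the fingers close. It gives the time, the measured TCP pose, the force, the opening and the grip force at its end, in the units of the state.
- readout.get_state(): the state, without advancing time (a new reading comes with each control period).
- imaging.get_image(name): name is "scene" or "top" or "wrist"; returns (picture, depth): 480x640x3 uint8, red, green, blue; 480x640 float32, m along the optical axis (not along the pixel's ray), 0 where there is no reading.
- imaging.calibration(name): a dict with "intrinsics" (3x3 intrinsics, pixels), "dist" ([k1, k2, p1, p2, k3] as OpenCV has them; the pictures are not rectified), "R" (3x3) and "t" (3): a world point X has camera coordinates R X + t; the wrist camera has in their place "hand_eye" (4x4, takes a point from camera to tool coordinates, whose origin is the TCP and whose axes are the flange's). Camera axes: x right, y down, z forward; pixel columns grow to the right and rows downward; lengths in m; the calibration is good to about 2 mm. A picture is of the moment at which its call begins: read the wrist's pose just before it. calibration takes no time and is no camera call.
- manip.sign_off(): hands the job in; it is judged then, once.
The state is a dict: "clock": time; "qpos": joint angles; "qd": joint speeds; "effort": joint torques, N m; "position": TCP position; "ee_rot": TCP orientation; "contact_force": force on the tool from outside, world axes, zero at the start; "moment": the same for the moment, N m; "width": finger opening in m; "gripper_force": force on a finger pad.
Only numpy, scipy, OpenCV 4.12 (cv2) and the standard library are available. Lean on these libraries where they do the work, as an engineer would, in place of code of your own. Each camera call takes 0.05 s, during which the arm holds its last target. There are 200 camera calls.

TASK

The seedlings are in for the night, so shut the propagator: with the fingertips, gently push its raised lid down until it is fully closed and push both sliding vents in the lid fully shut, towards the middle. Do not lift or shift the propagator, and leave the pots and tools in and around it where they are.

Things in the scene. Friction and masses are not known exactly. Their poses are not given: they have to be found in the camera images.
- propagator: loose, heavy (3 kg) propagator: black seed tray with clear upper walls, 250 mm (its x) by 380 mm (its y), 118 mm high without lid. Origin: centre of its underside, on the table; x points from its front (robot side) to its hinge side, y to the left along the hinge, z up. Pushed sideways with more than about 15 N it skids.
- lid (a joint): lid of the propagator: clear sheet in a grey frame, 250 x 380 mm, 10 mm thick, hinged along the far long side. Angle in rad: 0 = fully closed, level on the rim; opens upward to 1.25 at most; starts at 0.6 to 1.1. Stiff hinge: it stays at any angle, even nearly closed, and needs about 1 to 3 N at the front edge all the way down to a firm stop.
- lid_hinge (a point): middle of the lid's pivot line, which runs along the propagator's y: 125 mm to +x of the propagator's origin, 118 mm above the table. The lid's underside passes through this line. Axes as the propagator's.
- lid_front (a point): point on the outer face of the lid's front frame rail (30 mm wide, 380 mm long), mid-width and mid-length: 235 mm from the pivot line along the lid, 10 mm above its underside. Turns with the lid: z is the outward normal (press on this side), y runs along the rail, -x points to the free edge 15 mm away. A 90 mm wide lip sticks out 11 mm beyond that edge.
- vent_left (a joint): Left (+y) vent: grey plastic slide, 50 (x) x 64 (y) x 3 mm, in guide rails along the lid's y, 120 mm from the pivot line. 0 = shut, its middle 75 mm to +y of the lid's middle, over a 40 x 44 mm opening; grows to 0.044 m as it slides outward, to +y. Starts 0.014 to 0.042. Push it towards the lid's middle to shut it. Takes about 2 N, stays where it is left, firm stop at 0.
- vent_left_rib (a point): middle of the top edge of the left vent's upright push rib: 32 mm along x, 6 mm thick along y, 16 mm tall above the vent plate. Lid shut: rib top 143 mm above the table; vent plate 16 mm below the rib top, guide rail tops 13 mm below, pane 19 mm below. The rails stand 52 mm apart; between them it is clear on both sides of the rib. Axes as the lid's.
- vent_right (a joint): Right (-y) vent: grey plastic slide, 50 (x) x 64 (y) x 3 mm, in guide rails along the lid's y, 120 mm from the pivot line. 0 = shut, its middle 75 mm to -y of the lid's middle, over a 40 x 44 mm opening; grows to 0.044 m as it slides outward, to -y. Starts 0.014 to 0.042. Push it towards the lid's middle to shut it. Takes about 2 N, stays where it is left, firm stop at 0.
- vent_right_rib (a point): middle of the top edge of the right vent's upright push rib: 32 mm along x, 6 mm thick along y, 16 mm tall above the vent plate. Lid shut: rib top 143 mm above the table; vent plate 16 mm below the rib top, guide rail tops 13 mm below, pane 19 mm below. The rails stand 52 mm apart; between them it is clear on both sides of the rib. Axes as the lid's.
- seedling_pot_front: bystander: small black pot with a seedling, loose inside the propagator's left half, nearer the front, 62 mm wide, 58 mm tall (leaves to 100 mm). Origin: centre of its underside.
- seedling_pot_back: bystander: the like pot nearer the hinge.
- nursery_pot: bystander: black nursery pot with purple flowers beside the propagator's left end, 90 mm wide, 85 mm tall (160 mm with flowers). Origin: centre of its underside.
- clay_pot: bystander: terracotta pot with a small plant beside the propagator's right end, 96 mm wide, 90 mm tall (140 mm with the plant). Origin: centre of its underside.
- trowel: bystander: steel trowel with wooden handle, 280 mm long, lying on the table between robot and propagator, to the left. Origin: middle of its length at table height.
- dibber: bystander: wooden dibber with T-handle, 165 mm long, lying on the table between robot and propagator, to the right. Origin: at table height near the middle.
- mister: bystander: white spray bottle, 72 mm wide, 180 mm tall, standing just behind the propagator (its hinge side). Origin: centre of its underside.

How it is judged:
At the end, for the whole second after the job is handed in: Lid closed to within 0.03 rad, both vents within 4 mm of fully shut, the propagator at rest and within 30 mm of where it stood, each pot and tool within 40 mm of where it stood (value of joint lid below 0.03 rad and value of joint each of vent_left, vent_right below 0.004 m and distance of propagator from where it was at the start of the episode below 0.03 m and linear speed of propagator below 0.02 m/s and distance of each of seedling_pot_front, seedling_pot_back, nursery_pot, clay_pot, trowel, dibber, mister from where it was at the start of the episode below 0.04 m); the robot touches nothing.
It fails at once if the propagator is lifted, tipped or shoved more than 30 mm (distance of propagator from where it was at the start of the episode above 0.03 m or height (world z) of propagator above 0.012 m or angle between propagator's own z axis and vertical above 0.08 rad).
It fails at once if the lid is slammed (faster than 2.5 rad/s) (velocity of joint lid below -2.5 rad/s).
It fails at once if a pot or tool is picked up (height (world z) of any of seedling_pot_front, seedling_pot_back, nursery_pot, clay_pot, trowel, dibber, mister above 0.03 m).
It fails at once if a pot or tool is moved more than 40 mm or knocked over (distance of any of seedling_pot_front, seedling_pot_back, nursery_pot, clay_pot, trowel, dibber, mister from where it was at the start of the episode above 0.04 m or angle between any of seedling_pot_front, seedling_pot_back, nursery_pot, clay_pot, mister's own z axis and vertical above 0.5 rad).
It also fails if it takes over 54 s, if anything falls off the work surface, if the arm or the gripper's body presses on something with over 40 N, if the wrist force passes 120 N, or if a joint passes its speed limit or range.

## Working session

There is one attempt and no reset: what is moved stays moved. The work goes in short steps, Python scripts to look and compute and a tool call to move; the robot and the scene stay as the last step left them, time stands still between calls to the robot, and variables do not carry over. Pictures are saved under pics/ and viewed, at most 10 in all, crops included, and the job is handed in when it is done.

Besides the shell and the picture viewer there is one more tool, called after "Request:" in YAML: its name, and indented under it one key for each argument. servo_tool: Moves the arm, as the interface text tells. Its arguments: {"type":"object","properties":{"moves":{"type":"array"},"force":{"type":"number"}},"required":["moves"]}

```bash
mkdir -p pics
cat > h.py <<'E'
import numpy as np, cv2
from rig import readout, imaging, manip
from scipy.spatial.transform import Rotation as Ro
def cloud(name):
    s=readout.get_state(); im,d=imaging.get_image(name); c=imaging.calibration(name)
    K=np.array(c["intrinsics"],float); h,w=d.shape
    u,v=np.meshgrid(np.arange(w),np.arange(h))
    p=cv2.undistortPoints(np.stack([u,v],-1).reshape(-1,1,2).astype(np.float64),K,np.array(c["dist"],float)).reshape(h,w,2)
    X=np.dstack([p*d[...,None],d])
    if "hand_eye" in c:
        H=np.array(c["hand_eye"]); q=s["ee_rot"]; R=Ro.from_quat([q[1],q[2],q[3],q[0]]).as_matrix()
        X=(X@H[:3,:3].T+H[:3,3])@R.T+np.array(s["position"])
    else: X=(X-np.array(c["t"]))@np.array(c["R"])
    X[d==0]=np.nan
    return im,d,X
def save(im,n): cv2.imwrite("pics/"+n,cv2.cvtColor(im,cv2.COLOR_RGB2BGR))
E
python3 - <<'E'
from h import *
print(readout.get_state())
for n in("scene","top"):
    im,d,X=cloud(n); save(im,n+"0.png"); np.savez(""+n+"0.npz",im=im,X=X)
    c=imaging.calibration(n); print(n,-np.array(c["R"]).T@c["t"])
E
```

```text
{'clock': 0.0, 'qpos': array([ 1.16602200e+00,  2.76587387e-01,  1.50611838e+00,  2.42071485e-05,
        1.36066763e+00, -1.20977165e-01]), 'qd': array([ 0.0007273 , -0.00059354,  0.00197873,  0.00019263, -0.000801  ,
        0.00029658]), 'effort': array([ 1.16519139e-03, -4.16781700e+01, -2.45810920e+01,  5.47604645e-05,
        1.11628955e-02, -3.46138563e-06]), 'position': array([0.16083641, 0.5516508 , 0.30304979]), 'ee_rot': array([-2.42798671e-04,  1.41425322e-01,  9.89948527e-01, -8.56706913e-04]), 'contact_force': array([-0.1267203 ,  0.22433307,  0.13984531]), 'moment': array([ 0.01272744,  0.02576992, -0.06377946]), 'gripper_force': 0.0, 'width': 0.08532028957308008}
scene [0.22682298 0.26531831 0.9707766 ]
top [ 0.36532567 -0.00429316  1.28678822]
```

View pics/scene0.png

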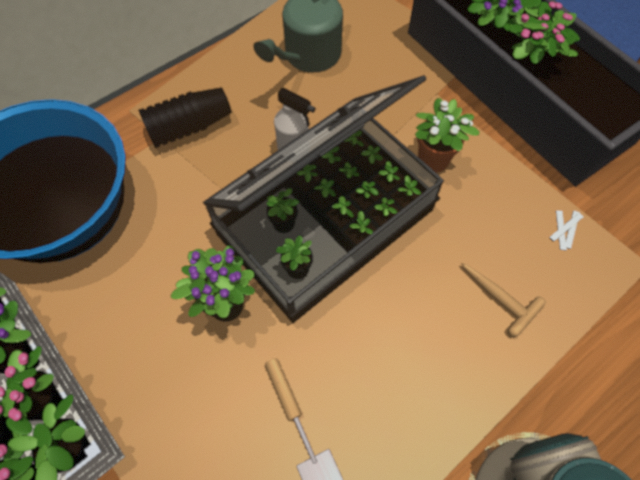

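View pics/top0.png

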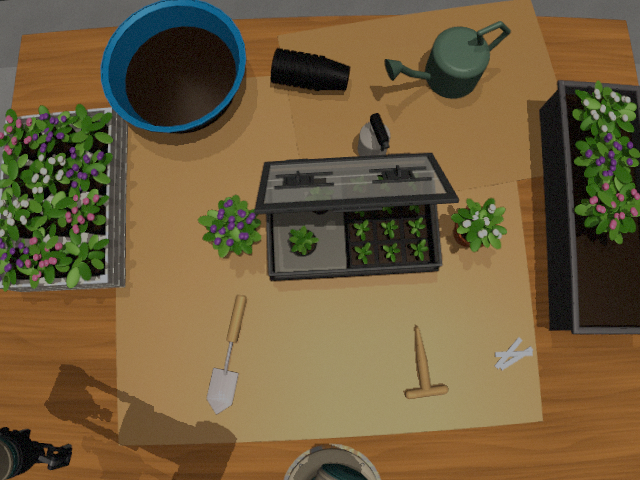

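The top view shows the lid raised with its free edge at (256,211)–(457,202) and its hinge edge at about row 157. The tray's front rim runs (271,278)–(440,270). The vent ribs are near (300,178) and (397,172), the clay pot is right at (480,225) and the flowers are left at (232,228).

Run:
```python
from h import *
f=np.load("top0.npz"); im,X=f["im"],f["X"]
def at(u,v,r=2): return np.nanmedian(X[v-r:v+r+1,u-r:u+r+1].reshape(-1,3),0).round(4)
for n,uv in dict(freeL=(262,206),freeM=(354,203),freeR=(449,198),hL=(268,162),hM=(350,159),hR=(432,157),frontL=(275,276),frontM=(354,273),frontR=(436,269),ribL=(300,178),ribR=(397,172),fl=(232,228),clay=(480,225)).items(): print(n,at(*uv),at(*uv,0))
# lid plane: top points of region
m=np.zeros(im.shape[:2],np.uint8); cv2.fillPoly(m,[np.array([[266,158],[434,154],[454,200],[260,208]])],1)
P=X[(m>0)&np.isfinite(X[...,2])]; 
for _ in range(6):
    c=P.mean(0);n=np.linalg.svd(P-c,full_matrices=False)[2][2]; n*=np.sign(n[2]); P=P[np.abs((P-c)@n)<max(.006,.0)] if _ else P[np.abs((P-c)@n)<.03]
print(len(P),c,n,"angle",np.arccos(n[2]),"yaw",np.arctan2(-n[1],-n[0]))
# heights of rise of ribs over plane
D=(X-c)@n
for (u0,u1,v0,v1) in [(270,335,165,195),(365,425,160,190)]:
    S=D[v0:v1,u0:u1]; q=(S>.010)&(S<.04); print(q.sum(),X[v0:v1,u0:u1][q].mean(0) if q.any() else 0, np.nanmax(S))
cv2.imwrite("pics/crop.png",cv2.resize(cv2.cvtColor(im,cv2.COLOR_RGB2BGR)[145:285,195:515],None,fx=2.5,fy=2.5,interpolation=2))
```

```text
freeL [0.6036 0.1187 0.3051] [0.6041 0.1187 0.3035]
freeM [ 0.6031 -0.0522  0.3138] [ 0.6032 -0.0522  0.3148]
freeR [ 0.609  -0.2282  0.3145] [ 0.6089 -0.2282  0.316 ]
hL [0.7467 0.1293 0.1308] [0.746  0.127  0.1327]
hM [ 0.7477 -0.0553  0.1352] [ 0.7479 -0.0554  0.1342]
hR [ 0.7429 -0.2344  0.153 ] [ 0.7423 -0.2339  0.1549]
frontL [0.4948 0.1157 0.101 ] [0.4949 0.1154 0.0995]
frontM [ 0.501  -0.0596  0.0693] [ 0.5014 -0.0596  0.0699]
frontR [ 0.5067 -0.2456  0.0571] [ 0.5064 -0.2456  0.0686]
ribL [0.6818 0.0521 0.2119] [0.6847 0.0521 0.2084]
ribR [ 0.6872 -0.146   0.2287] [ 0.687  -0.1456  0.2287]
fl [0.5937 0.2018 0.155 ] [0.5937 0.2019 0.1537]
clay [ 0.5927 -0.3345  0.1349] [ 0.5918 -0.3334  0.139 ]
7974 [ 0.66716618 -0.06015706  0.23207452] [0.77929141 0.0314967  0.62586968] angle 0.8945502147597473 yaw -3.101197536864684
28 [0.68398395 0.05684212 0.23146336] 0.019023914248860126
33 [ 0.69297854 -0.14766083  0.22933415] 0.0189824892126369
```

View pics/crop.png

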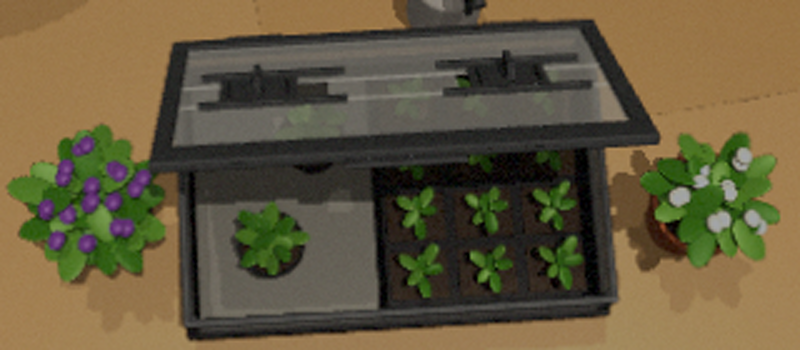

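Lid angle is about 0.9 rad and yaw about 0.04. The hinge middle is near (0.746,-0.053) and the rail point near (0.607,-0.058,0.307). I'll rise, align, close the fingers and move above the rail.

Request:
servo_tool:
  moves:
    - {"dp": [0,0,-0.15],"delta_rot": [0,0,-0.81],"fingers": 0}
    - {"dp": [0,0,-0.15],"delta_rot": [0,0,-0.81],"fingers": 0}
    - {"dp": [0,0,-0.15],"delta_rot": [0,0,-0.81],"fingers": 0}
    - {"dp": [0,0,-0.15],"delta_rot": [0,0,-0.81],"fingers": 0}
    - {"dp": [0,0,-0.15],"delta_rot": [0,0,0],"fingers": 0}

```text
clock: 0.6
position: [0.1609, 0.5518, 0.4547]
ee_rot: [-0.0, -0.021, 1.0, -0.0]
contact_force: [-1.0, 1.2, 1.1]
width: 0.0122
gripper_force: 0.0
```

Request:
servo_tool:
  moves:
    - {"dp": [-0.11,-0.157,0],"delta_rot": [0,0,0],"fingers": 0}
    - {"dp": [-0.11,-0.157,0],"delta_rot": [0,0,0],"fingers": 0}
    - {"dp": [-0.11,-0.157,0],"delta_rot": [0,0,0],"fingers": 0}
    - {"dp": [-0.11,-0.157,0],"delta_rot": [0,0,0],"fingers": 0}
    - {"dp": [-0.11,-0.157,0],"delta_rot": [0,0,0],"fingers": 0}

```text
clock: 1.1
position: [0.2777, 0.3982, 0.4535]
ee_rot: [-0.0, -0.02, 1.0, -0.0]
contact_force: [0.1, 0.3, 0.4]
width: 0.0
gripper_force: 0.0
```

Request:
servo_tool:
  moves:
    - {"dp": [-0.108,-0.157,0],"delta_rot": [0,0,0],"fingers": 0}
    - {"dp": [-0.108,-0.157,0],"delta_rot": [0,0,0],"fingers": 0}
    - {"dp": [-0.108,-0.157,0],"delta_rot": [0,0,0],"fingers": 0}
    - {"dp": [-0.108,-0.157,0],"delta_rot": [0,0,0],"fingers": 0}
    - {"dp": [-0.108,-0.157,0],"delta_rot": [0,0,0],"fingers": 0}

```text
clock: 1.6
position: [0.3919, 0.2456, 0.4536]
ee_rot: [-0.0, -0.02, 1.0, -0.0]
contact_force: [0.6, -0.6, 0.5]
width: 0.0001
gripper_force: 0.0
```

Request:
servo_tool:
  moves:
    - {"dp": [-0.108,-0.157,0],"delta_rot": [0,0,0],"fingers": 0}
    - {"dp": [-0.108,-0.157,0],"delta_rot": [0,0,0],"fingers": 0}
    - {"dp": [-0.108,-0.157,0],"delta_rot": [0,0,0],"fingers": 0}
    - {"dp": [-0.108,-0.157,0],"delta_rot": [0,0,0],"fingers": 0}
    - {"dp": [-0.108,-0.157,0],"delta_rot": [0,0,0],"fingers": 0}

```text
clock: 2.1
position: [0.5062, 0.0931, 0.4535]
ee_rot: [-0.0, -0.02, 1.0, 0.0]
contact_force: [0.5, 1.0, -0.6]
width: -0.0002
gripper_force: 0.0
```

Request:
servo_tool:
  moves:
    - {"dp": [-0.108,-0.157,0],"delta_rot": [0,0,0],"fingers": 0}
    - {"dp": [-0.108,-0.157,0],"delta_rot": [0,0,0],"fingers": 0}
    - {"dp": [-0.108,-0.157,0],"delta_rot": [0,0,0],"fingers": 0}
    - {"dp": [-0.108,-0.157,0],"delta_rot": [0,0,0],"fingers": 0}
    - {"dp": [-0.108,-0.157,0],"delta_rot": [0,0,0],"fingers": 0}

```text
clock: 2.6
position: [0.6206, -0.0594, 0.4533]
ee_rot: [-0.0, -0.02, 1.0, 0.0]
contact_force: [0.6, 0.4, 0.4]
width: 0.0004
gripper_force: 0.0
```

Request:
servo_tool:
  moves:
    - {"dp": [0,0,0.1],"delta_rot": [0,0,0],"fingers": 0}
    - {"dp": [0,0,0.1],"delta_rot": [0,0,0],"fingers": 0}
    - {"dp": [0,0,0.1],"delta_rot": [0,0,0],"fingers": 0}
    - {"dp": [0,0,0.04],"delta_rot": [0,0,0],"fingers": 0}
    - {"dp": [0.01,0,0.04],"delta_rot": [0,0,0],"fingers": 0}

```text
clock: 3.1
position: [0.6181, -0.0581, 0.3773]
ee_rot: [-0.0, -0.02, 1.0, 0.0]
contact_force: [-0.3, -0.2, 2.7]
width: 0.0001
gripper_force: 0.7
```

Request:
servo_tool:
  moves:
    - {"dp": [0.045,0,0.035],"delta_rot": [0,0,0],"fingers": 0}
    - {"dp": [0.045,0,0.035],"delta_rot": [0,0,0],"fingers": 0}
    - {"dp": [0.042,0,0.041],"delta_rot": [0,0,0],"fingers": 0}

```text
clock: 3.4
position: [0.5921, -0.0591, 0.3566]
ee_rot: [0.002, -0.02, 1.0, -0.0]
contact_force: [2.1, 0.4, 0.2]
width: 0.0001
gripper_force: 0.6
```

Request:
servo_tool:
  moves:
    - {"dp": [0.04,0,0.042],"delta_rot": [0,0,0],"fingers": 0}
    - {"dp": [0.038,0,0.045],"delta_rot": [0,0,0],"fingers": 0}
    - {"dp": [0.037,0,0.045],"delta_rot": [0,0,0],"fingers": 0}
    - {"dp": [0.034,0,0.049],"delta_rot": [0,0,0],"fingers": 0}
    - {"dp": [0.033,0,0.049],"delta_rot": [0,0,0],"fingers": 0}

```text
clock: 3.9
position: [0.5557, -0.0605, 0.3106]
ee_rot: [0.002, -0.02, 1.0, -0.0]
contact_force: [0.7, -0.6, 0.4]
width: -0.0005
gripper_force: 0.5
```

Request:
servo_tool:
  moves:
    - {"dp": [0.028,0,0.052],"delta_rot": [0,0,0],"fingers": 0}
    - {"dp": [0.027,0,0.052],"delta_rot": [0,0,0],"fingers": 0}
    - {"dp": [0.023,0,0.054],"delta_rot": [0,0,0],"fingers": 0}
    - {"dp": [0.022,0,0.054],"delta_rot": [0,0,0],"fingers": 0}

```text
clock: 4.3
position: [0.535, -0.0615, 0.2666]
ee_rot: [0.0, -0.02, 1.0, -0.0]
contact_force: [1.3, 0.1, 0.3]
width: -0.0001
gripper_force: 0.4
```

Request:
servo_tool:
  moves:
    - {"dp": [0.017,0,0.056],"delta_rot": [0,0,0],"fingers": 0}
    - {"dp": [0.016,0,0.056],"delta_rot": [0,0,0],"fingers": 0}
    - {"dp": [0.012,0,0.057],"delta_rot": [0,0,0],"fingers": 0}
    - {"dp": [0.01,0,0.057],"delta_rot": [0,0,0],"fingers": 0}
    - {"dp": [0.005,0,0.04],"delta_rot": [0,0,0],"fingers": 0}

```text
clock: 4.8
position: [0.5227, -0.0619, 0.2128]
ee_rot: [-0.001, -0.02, 1.0, 0.0]
contact_force: [-0.2, -0.3, 1.4]
width: -0.0002
gripper_force: 0.3
```

Request:
servo_tool:
  moves:
    - {"dp": [0,0,0.02],"delta_rot": [0,0,0],"fingers": 0}
    - {"dp": [0,0,0.02],"delta_rot": [0,0,0],"fingers": 0}

```text
clock: 5.0
position: [0.523, -0.0619, 0.2057]
ee_rot: [-0.0, -0.02, 1.0, 0.0]
contact_force: [-0.2, -0.5, 0.4]
width: 0.0002
gripper_force: 0.3
```

Tip is near 0.133; continuing in 2 mm steps to the stop.

Request:
servo_tool:
  moves:
    - {"dp": [0,0,0.01],"delta_rot": [0,0,0],"fingers": 0}
    - {"dp": [0,0,0.01],"delta_rot": [0,0,0],"fingers": 0}

```text
clock: 5.2
position: [0.5233, -0.0619, 0.2021]
ee_rot: [0.0, -0.02, 1.0, -0.0]
contact_force: [-0.0, -0.1, -0.0]
width: -0.0002
gripper_force: 0.3
```

Request:
servo_tool:
  moves:
    - {"dp": [0,0,0.01],"delta_rot": [0,0,0],"fingers": 0}
    - {"dp": [0,0,0],"delta_rot": [0,0,0],"fingers": 0}

```text
clock: 5.4
position: [0.5234, -0.0619, 0.2006]
ee_rot: [0.0, -0.02, 1.0, -0.0]
contact_force: [-0.6, 0.3, 3.3]
width: 0.0001
gripper_force: 1.5
```

Request:
servo_tool:
  moves:
    - {"dp": [0,0,0.01],"delta_rot": [0,0,0],"fingers": 0}
    - {"dp": [0,0,0],"delta_rot": [0,0,0],"fingers": 0}

```text
clock: 5.6
position: [0.5234, -0.0619, 0.2005]
ee_rot: [0.001, -0.02, 1.0, -0.0]
contact_force: [-4.7, 0.4, 14.8]
width: -0.0001
gripper_force: 7.4
```

Request:
servo_tool:
  moves:
    - {"dp": [0,0,0.01],"delta_rot": [0,0,0],"fingers": 0}
    - {"dp": [0,0,0],"delta_rot": [0,0,0],"fingers": 0}

```text
clock: 5.8
position: [0.5234, -0.0619, 0.2004]
ee_rot: [0.001, -0.02, 1.0, -0.0]
contact_force: [-7.6, 0.7, 25.9]
width: -0.0
gripper_force: 13.0
```

Firm stop reached: tip at 0.127, force rising to 26 N. I'll back off and look at the vents.

Request:
servo_tool:
  moves:
    - {"dp": [0,0,-0.04],"delta_rot": [0,0,0],"fingers": 0}
    - {"dp": [0,0,-0.15],"delta_rot": [0,0,0],"fingers": 0}
    - {"dp": [0,0,-0.15],"delta_rot": [0,0,0],"fingers": 0}
    - {"dp": [0,0,-0.1],"delta_rot": [0,0,0],"fingers": 0}
    - {"dp": [0,0,0],"delta_rot": [0,0,0],"fingers": 0}

```text
clock: 6.3
position: [0.5249, -0.0623, 0.2871]
ee_rot: [0.004, -0.02, 1.0, -0.001]
contact_force: [0.4, -0.8, 0.6]
width: 0.0002
gripper_force: 0.0
```

Run:
```python
from h import *
im,d,X=cloud("top"); np.savez("top1.npz",im=im,X=X)
a=im[130:290,190:510]; b,_,W=cloud("wrist"); np.savez("w1.npz",im=b,X=W)
a=cv2.resize(a,(640,320),interpolation=2); b2=cv2.resize(b,(373,280))
o=np.zeros((600,640,3),np.uint8); o[:320]=a; o[320:,:373]=b2; save(o,"v1.png")
hi=(X[...,2]>.136)&(X[...,2]<.16)&(np.abs(X[...,0]-.63)<.04)&(X[...,1]<.13)&(X[...,1]>-.24)
n,l,s,c=cv2.connectedComponentsWithStats(hi.astype(np.uint8))
for i in range(1,n):
    if s[i,4]>3: print(s[i],X[l==i].mean(0).round(4),X[l==i].min(0).round(4),X[l==i].max(0).round(4))
m=(np.abs(X[...,2]-.128)<.012)&(np.abs(X[...,0]-.63)<.17)&(X[...,1]<.16)&(X[...,1]>-.28)
print(cv2.minAreaRect(X[m][:,:2].astype(np.float32)), np.median(X[m][:,2]))
```

```text
[300 206   3  15  42] [0.6249 0.0544 0.1423] [0.6099 0.052  0.1382] [0.6413 0.0567 0.1454]
((0.6408427953720093, -0.055296316742897034), (0.30695840716362, 0.44008302688598633), 6.124767303466797) 0.12517711452483193
```

View pics/v1.png

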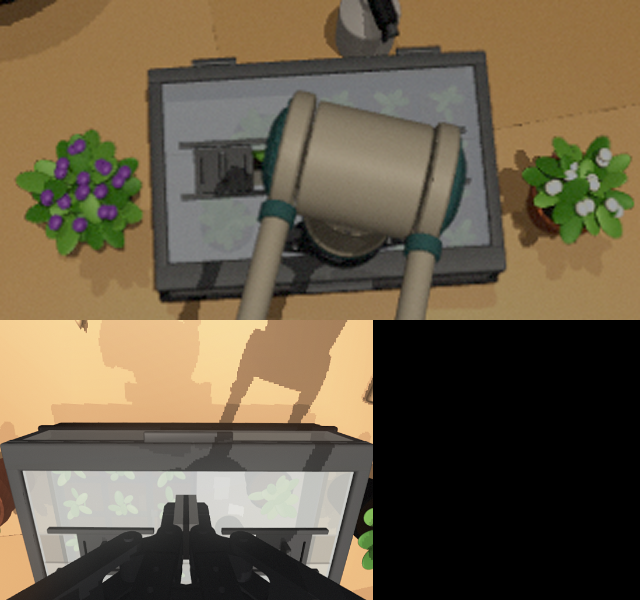

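The lid is level. The left rib is at (0.625, 0.054), seen at about (220,168) in the picture, while the arm hides the right vent. I'll go to the outboard side of the left rib.

Request:
servo_tool:
  moves:
    - {"dp": [-0.107,0.148,0],"delta_rot": [0,0,0],"fingers": 0}
    - {"dp": [-0.107,0.148,0],"delta_rot": [0,0,0],"fingers": 0}
    - {"dp": [-0.107,0.148,0],"delta_rot": [0,0,0],"fingers": 0}
    - {"dp": [-0.107,0.148,0],"delta_rot": [0,0,0],"fingers": 0}
    - {"dp": [-0.107,0.148,0],"delta_rot": [0,0,0],"fingers": 0}

```text
clock: 6.9
position: [0.6242, 0.0915, 0.2818]
ee_rot: [-0.002, -0.02, 1.0, -0.0]
contact_force: [0.2, -0.6, 0.4]
width: 0.0
gripper_force: 0.0
```

Run:
```python
from h import *
print(readout.get_state()["position"])
im,d,X=cloud("top")
hi=(X[...,2]>.136)&(X[...,2]<.16)&(np.abs(X[...,0]-.63)<.04)&(X[...,1]<.13)&(X[...,1]>-.24)
n,l,s,c=cv2.connectedComponentsWithStats(hi.astype(np.uint8))
for i in range(1,n):
    if s[i,4]>3: print(s[i],X[l==i].mean(0).round(4),X[l==i].min(0).round(4),X[l==i].max(0).round(4))
```

```text
[0.62416548 0.0915153  0.28180663]
[394 201   4  15  45] [ 0.633  -0.15    0.1419] [ 0.6177 -0.1536  0.1364] [ 0.6492 -0.1469  0.1476]
[301 206   2  15  18] [0.6269 0.0528 0.1419] [0.6106 0.052  0.1381] [0.6411 0.0543 0.1444]
```

Request:
servo_tool:
  moves:
    - {"dp": [0,0,0.12],"delta_rot": [0,0,0],"fingers": 0}
    - {"dp": [0,0,0.12],"delta_rot": [0,0,0],"fingers": 0}
    - {"dp": [0,0,0.08],"delta_rot": [0,0,0],"fingers": 0}
    - {"dp": [0,0,0.045],"delta_rot": [0,0,0],"fingers": 0}
    - {"dp": [0,0,0.02],"delta_rot": [0,0,0],"fingers": 0}

```text
clock: 7.45
position: [0.6232, 0.0901, 0.2049]
ee_rot: [-0.002, -0.02, 1.0, 0.0]
contact_force: [0.9, 0.8, -0.1]
width: 0.0002
gripper_force: 0.0
```

Request:
servo_tool:
  moves:
    - {"dp": [0,-0.04,0],"delta_rot": [0,0,0],"fingers": 0}
    - {"dp": [0,-0.04,0],"delta_rot": [0,0,0],"fingers": 0}
    - {"dp": [0,-0.04,0],"delta_rot": [0,0,0],"fingers": 0}

```text
clock: 7.75
position: [0.6256, 0.0656, 0.2081]
ee_rot: [0.001, -0.02, 1.0, 0.0]
contact_force: [0.3, 2.3, -1.0]
width: -0.0001
gripper_force: 0.9
```

Request:
servo_tool:
  moves:
    - {"dp": [0,-0.03,0.008],"delta_rot": [0,0,0],"fingers": 0}
    - {"dp": [0,-0.03,0.005],"delta_rot": [0,0,0],"fingers": 0}
    - {"dp": [0,-0.03,0],"delta_rot": [0,0,0],"fingers": 0}

```text
clock: 8.05
position: [0.6264, 0.048, 0.2054]
ee_rot: [0.001, -0.02, 1.0, 0.0]
contact_force: [-0.3, 2.2, 4.4]
width: 0.0
gripper_force: 1.8
```

Request:
servo_tool:
  moves:
    - {"dp": [0,-0.02,0],"delta_rot": [0,0,0],"fingers": 0}
    - {"dp": [0,-0.02,0],"delta_rot": [0,0,0],"fingers": 0}

```text
clock: 8.25
position: [0.6265, 0.04, 0.2049]
ee_rot: [0.001, -0.02, 1.0, 0.0]
contact_force: [-0.0, 2.5, 4.3]
width: -0.0001
gripper_force: 1.7
```

Request:
servo_tool:
  moves:
    - {"dp": [0,-0.02,-0.004],"delta_rot": [0,0,0],"fingers": 0}
    - {"dp": [0,-0.02,0],"delta_rot": [0,0,0],"fingers": 0}

```text
clock: 8.45
position: [0.6267, 0.0338, 0.2051]
ee_rot: [0.0, -0.02, 1.0, 0.002]
contact_force: [1.5, 12.9, 3.1]
width: -0.0
gripper_force: 6.1
```

Request:
servo_tool:
  moves:
    - {"dp": [0,-0.015,0],"delta_rot": [0,0,0],"fingers": 0}
    - {"dp": [0,-0.01,0],"delta_rot": [0,0,0],"fingers": 0}

```text
clock: 8.65
position: [0.6267, 0.0328, 0.2052]
ee_rot: [0.0, -0.019, 1.0, 0.006]
contact_force: [2.0, 20.2, 3.8]
width: -0.0001
gripper_force: 9.7
```

Left vent is at its stop (force jumped to 13–20 N). I'll back off, lift, and cross over to the right.

Request:
servo_tool:
  moves:
    - {"dp": [0,0.06,0],"delta_rot": [0,0,0],"fingers": 0}
    - {"dp": [0,0,-0.15],"delta_rot": [0,0,0],"fingers": 0}
    - {"dp": [0,0,-0.15],"delta_rot": [0,0,0],"fingers": 0}
    - {"dp": [0,-0.15,0],"delta_rot": [0,0,0],"fingers": 0}
    - {"dp": [0,-0.15,0],"delta_rot": [0,0,0],"fingers": 0}

```text
clock: 9.15
position: [0.6283, -0.0213, 0.2658]
ee_rot: [-0.0, -0.021, 1.0, -0.001]
contact_force: [0.5, -1.4, -0.5]
width: 0.0001
gripper_force: 0.0
```

Request:
servo_tool:
  moves:
    - {"dp": [0,-0.2,0],"delta_rot": [0,0,0],"fingers": 0}
    - {"dp": [0,-0.2,0],"delta_rot": [0,0,0],"fingers": 0}
    - {"dp": [0,-0.2,0],"delta_rot": [0,0,0],"fingers": 0}
    - {"dp": [0,-0.2,0],"delta_rot": [0,0,0],"fingers": 0}
    - {"dp": [0,-0.06,0],"delta_rot": [0,0,0],"fingers": 0}

```text
clock: 9.65
position: [0.6346, -0.1972, 0.264]
ee_rot: [-0.002, -0.018, 1.0, -0.001]
contact_force: [-0.3, 1.0, 0.0]
width: -0.0001
gripper_force: 0.0
```

Run:
```python
from h import *
s=readout.get_state();print(s["position"],s["ee_rot"])
im,d,X=cloud("top"); save(cv2.resize(im[130:290,190:510],(640,320),interpolation=2),"v2.png")
hi=(X[...,2]>.136)&(X[...,2]<.16)&(np.abs(X[...,0]-.63)<.04)&(X[...,1]<.13)&(X[...,1]>-.24)
n,l,s,c=cv2.connectedComponentsWithStats(hi.astype(np.uint8))
for i in range(1,n):
    if s[i,4]>3: print(s[i],X[l==i].mean(0).round(4),X[l==i].min(0).round(4),X[l==i].max(0).round(4))
```

```text
[ 0.6345729  -0.19722512  0.26396203] [-0.00151716 -0.01840116  0.99982857 -0.00138801]
[316 205   3  15  44] [0.6267 0.0197 0.1426] [0.6112 0.0173 0.1376] [0.6434 0.0222 0.1489]
```

View pics/v2.png

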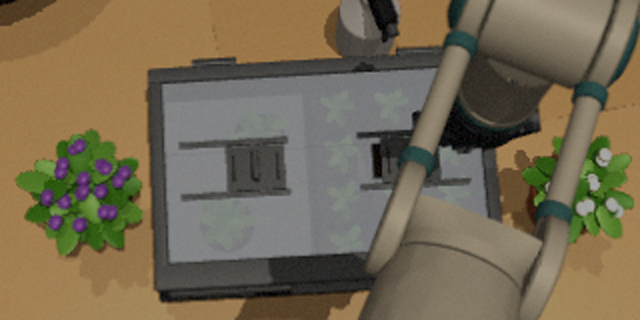

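Left slide at (255,165) is now at the inner end of its rails, with its rib at y = 0.0197 as expected for shut. The right vent at (415,160) is still about 20 mm open. Descending outboard of it.

Request:
servo_tool:
  moves:
    - {"dp": [0,0,0.1],"delta_rot": [0,0,0],"fingers": 0}
    - {"dp": [0,0,0.1],"delta_rot": [0,0,0],"fingers": 0}
    - {"dp": [0,0,0.06],"delta_rot": [0,0,0],"fingers": 0}
    - {"dp": [0,0,0.03],"delta_rot": [0,0,0],"fingers": 0}
    - {"dp": [0,0,0],"delta_rot": [0,0,0],"fingers": 0}

```text
clock: 10.2
position: [0.6351, -0.1917, 0.2064]
ee_rot: [-0.001, -0.021, 1.0, 0.0]
contact_force: [0.1, 0.1, -0.3]
width: -0.0001
gripper_force: 0.0
```

Request:
servo_tool:
  moves:
    - {"dp": [0,0.04,0],"delta_rot": [0,0,0],"fingers": 0}
    - {"dp": [0,0.04,0],"delta_rot": [0,0,0],"fingers": 0}
    - {"dp": [0,0.04,0],"delta_rot": [0,0,0],"fingers": 0}
    - {"dp": [0,0.03,0],"delta_rot": [0,0,0],"fingers": 0}

```text
clock: 10.6
position: [0.6346, -0.1619, 0.2081]
ee_rot: [0.001, -0.021, 1.0, -0.001]
contact_force: [0.5, -2.3, 0.1]
width: 0.0001
gripper_force: 1.1
```

Request:
servo_tool:
  moves:
    - {"dp": [0,0.03,0.006],"delta_rot": [0,0,0],"fingers": 0}
    - {"dp": [0,0.02,0.004],"delta_rot": [0,0,0],"fingers": 0}

```text
clock: 10.8
position: [0.6344, -0.1524, 0.2063]
ee_rot: [0.001, -0.02, 1.0, -0.001]
contact_force: [0.0, -3.0, 4.1]
width: -0.0001
gripper_force: 1.7
```

Request:
servo_tool:
  moves:
    - {"dp": [0,0.015,0],"delta_rot": [0,0,0],"fingers": 0}
    - {"dp": [0,0.01,0],"delta_rot": [0,0,0],"fingers": 0}

```text
clock: 11.0
position: [0.6342, -0.1476, 0.2059]
ee_rot: [0.001, -0.02, 1.0, -0.0]
contact_force: [1.1, -2.7, 4.2]
width: 0.0
gripper_force: 1.6
```

Request:
servo_tool:
  moves:
    - {"dp": [0,0.015,0],"delta_rot": [0,0,0],"fingers": 0}
    - {"dp": [0,0.01,0],"delta_rot": [0,0,0],"fingers": 0}

```text
clock: 11.2
position: [0.6341, -0.1455, 0.2059]
ee_rot: [0.001, -0.02, 1.0, -0.004]
contact_force: [0.8, -11.0, 4.0]
width: 0.0
gripper_force: 6.1
```

Request:
servo_tool:
  moves:
    - {"dp": [0,0.005,0],"delta_rot": [0,0,0],"fingers": 0}

```text
clock: 11.3
position: [0.6341, -0.1454, 0.2059]
ee_rot: [0.001, -0.02, 1.0, -0.004]
contact_force: [-0.2, -13.0, 3.3]
width: -0.0002
gripper_force: 6.3
```

Stop reached. Retreat: outboard, up, then back towards the robot for a clear view.

Request:
servo_tool:
  moves:
    - {"dp": [0,-0.05,0],"delta_rot": [0,0,0],"fingers": 0}
    - {"dp": [0,0,-0.15],"delta_rot": [0,0,0],"fingers": 0}
    - {"dp": [0,0,-0.2],"delta_rot": [0,0,0],"fingers": 0}
    - {"dp": [0,0,-0.2],"delta_rot": [0,0,0],"fingers": 0}
    - {"dp": [0.2,0,0],"delta_rot": [0,0,0],"fingers": 0}

```text
clock: 11.8
position: [0.5996, -0.1539, 0.3204]
ee_rot: [0.007, -0.021, 1.0, -0.001]
contact_force: [-0.3, -1.2, 1.0]
width: 0.0001
gripper_force: 0.0
```

Request:
servo_tool:
  moves:
    - {"dp": [0.2,0,0],"delta_rot": [0,0,0],"fingers": 0}
    - {"dp": [0.2,0,0],"delta_rot": [0,0,0],"fingers": 0}
    - {"dp": [0.2,0,0],"delta_rot": [0,0,0],"fingers": 0}
    - {"dp": [0.2,0,0],"delta_rot": [0,0,0],"fingers": 0}
    - {"dp": [0.1,0,0],"delta_rot": [0,0,0],"fingers": 0}

```text
clock: 12.3
position: [0.4103, -0.1589, 0.3142]
ee_rot: [-0.002, -0.02, 1.0, 0.002]
contact_force: [0.8, -0.0, -0.1]
width: 0.0002
gripper_force: 0.0
```

Run:
```python
from h import *
s=readout.get_state();print(s["position"],s["contact_force"])
im,d,X=cloud("top"); save(im,"v3.png")
hi=(X[...,2]>.136)&(X[...,2]<.16)&(np.abs(X[...,0]-.63)<.04)&(X[...,1]<.13)&(X[...,1]>-.24)
n,l,s,c=cv2.connectedComponentsWithStats(hi.astype(np.uint8))
for i in range(1,n):
    if s[i,4]>3: print(X[l==i].mean(0).round(4),s[i,4])
for u,v in((270,270),(354,267),(436,262),(275,168),(350,163),(425,160)): print(u,v,np.nanmedian(X[v-2:v+3,u-2:u+3].reshape(-1,3),0).round(4))
```

```text
[ 0.41029499 -0.15885385  0.31417773] [ 0.76092482 -0.03670694 -0.09456789]
[ 0.6329 -0.13    0.1426] 45
[0.6268 0.0197 0.1425] 44
270 270 [0.5049 0.1231 0.1279]
354 267 [ 0.508  -0.0574  0.1274]
436 262 [ 0.4482 -0.132   0.6434]
275 168 [0.7335 0.1121 0.1273]
350 163 [ 0.7409 -0.0554  0.1271]
425 160 [ 0.7444 -0.2234  0.1266]
```

View pics/v3.png

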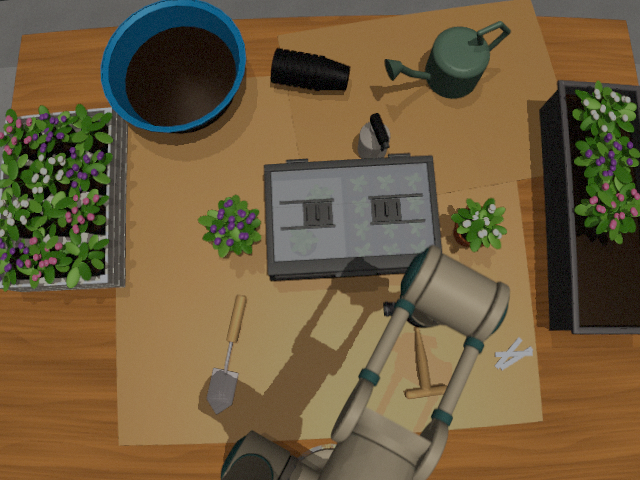

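The lid is level (z = 0.127 front and back). The ribs at (318,213) and (386,208) are 150 mm apart, so both vents are shut, and everything else is in place.

```bash
python3 -c "
from rig import manip
print(manip.sign_off())"
```

```text
the job is handed in; nothing more can be done
None
```

The propagator is shut: the lid is fully closed, both vents are at their inner stops, nothing around it has visibly moved, and I handed the job in (the sign-off gave no verdict).

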